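# Plug the pressure gauge into the bench air outlet

## Task

Connect the pressure gauge to the quick coupler on top of the bench air outlet: pull the coupler's sleeve back (down) until it stays back by itself, then push the gauge's plug straight down into the coupler until the sleeve springs forward (up) again and locks it, and let go of the gauge. Feel for it: as soon as the sleeve has sprung, press no harder (more than about 25 N would spoil the coupler's seat); leave the other things on the bench where they lie.

Things in the scene. Friction and masses are not known exactly. Their poses are not given: they have to be found in the camera images.
- coupler_mouth (a point): Centre of the open top of the steel quick coupler on the bench air outlet (screwed-down flange, riser, brass valve with side lever, hexagon, coupler; fixed). It looks straight up, 135 mm above the bench. Bore 21.6 mm with a short conical lead-in 25 mm wide, outside 32 mm. Inside, a sprung valve poppet and four locking balls, which bar the way while the sleeve is forward.
- face_seal (a point): Centre of the black rubber face seal round the coupler's mouth, level with it; gives 1 mm at 16 N. With the sleeve back, poppet and balls resist the plug with 16 to 20 N at a false stop 14 mm before home, then 8 to 17 N. Home is where the shoulder meets the seal: the sleeve jumps forward; let go, the plug rises 1 to 3 mm and stays. Released short of home, it is pushed out again.
- sleeve (a joint): Travel (m) of the ribbed steel sleeve round the coupler: 0 forward (up, held by its spring), 0.0105 fully back (down, hard stop). The spring takes about 8 N at first, 16 N fully back. With no plug in, if it is drawn back beyond 0.009 and released, the balls catch it and it stays back at 0.006 to 0.0075.
- sleeve_rim (a point): Point on the sleeve's axis level with the upper face of the rim at its lower end (54 mm across, 7 mm tall); moves with the sleeve; 32.6 mm below the mouth when forward. Above it the ribbed part, 45 mm across and 29 mm tall, ends 3.6 mm below the mouth. Grip the ribs or push down on the rim.
- gauge_center (a point): Centre of the gauge's round case: a disc 62 mm across, 30 mm thick, rubber covered, upright; its x axis is square to the two flat faces (dial on the -x side), z up. Whole gauge about 0.4 kg. At the start it is parked with its plug hanging in a hole (33 mm wide, 70 mm deep) in a fixed grey stone offcut, 96 x 84 mm and 74 mm tall.
- gauge_boss (a point): Centre of the underside of the brass hexagon boss (41 mm across), 51 mm below the case centre; rests on the offcut at the start. The steel plug hangs below it, hidden in the hole: a hexagon 30 mm across, its underside the shoulder, then a nose 20 mm across and 30 mm long with a groove. On a long thread, screwed in to any depth: shoulder 14 to 34 mm, tip 44 to 64 mm below the boss.
- felt_wheel: Bystander: pale felt polishing wheel 60 mm across, 25 mm tall, lying flat; origin under its centre.
- sample_tile_2: Bystander: grey granite sample tile 56 x 56 x 10 mm, lying flat; origin under its centre.
- wedge_1: Bystander: beech wedge 30 x 75 x 22 mm, lying flat; origin under its centre.
Things that resemble listed ones, but are neither listed nor needed, are in the scene too. What is shaped like the part that bears gauge_center but pink is not meant.

How it is judged:
On the way, in this order (a step that is already met when the one before it is completed fails the run):
1. the sleeve has been pulled back and stays back by itself, with nothing touching the outlet (value of joint sleeve above 0.005 m and contact force between the fingers and air_outlet below 0.2 N and distance between gauge_center and coupler_mouth above 0.11 m), for 0.3 s.
2. the plug is home in the coupler and the sleeve has sprung forward over it (z of plug_shoulder in the frame of coupler_mouth below 0.0045 m and horizontal distance between gauge_center and coupler_mouth below 0.006 m and value of joint sleeve below 0.0015 m), for 0.2 s.
At the end, for the whole second after the job is handed in: The plug is home and locked: its shoulder less than 4.5 mm above the coupler's mouth, the gauge's centre within 6 mm of the coupler's axis and the gauge upright within 4 degrees, the sleeve forward again (under 1.5 mm back), the gauge at rest and released (all of step 2 and angle between gauge_center's own z axis and vertical below 0.07 rad and linear speed of gauge below 0.01 m/s); the robot touches nothing.
It fails at once if the plug is rammed: its shoulder presses on the coupler's rubber face seal with more than 18 N (about 30 N of push by the robot) (contact force between gauge and seal above 18 N).
It fails at once if a bystander is moved more than 25 mm (distance of any of felt_wheel, sample_tile_2, wedge_1 from where it was at the start of the episode above 0.025 m).
It also fails if it takes over 59 s, if anything falls off the work surface, if the arm or the gripper's body presses on something with over 40 N, if the wrist force passes 120 N, or if a joint passes its speed limit or range.

## Robot

A 6-joint arm with a two-finger parallel gripper is mounted at the origin on the work surface; the furniture and walls round the work are solid. World frame = base frame: x ahead of the robot, y to its left, z up, the work surface at z = 0. Lengths are in m, angles in rad, forces in N, time in s.
With the tool pointing down it reaches from about 0.35 to 0.775 m from the base axis. Payload 7.3 kg.
Tool frame: the origin (TCP) lies at the very end of the fingers, on their centre line; the grasp point (between the pads) lies 19 mm behind it; z points along the fingers, y is the line along which they close (so a half turn about z gives the same grasp; the last joint's range is limited). The gripper opens to 92 mm and grips with 3 to 60 N. Pads are 19 mm wide; open, the fingers measure 130 mm over their backs; the gripper's body (75 mm by 190 mm) begins 47 mm behind the grasp point.
Start: joints at [-1.472, 0.342, 1.524, -0, 1.275, -0.146], TCP at [0.127, -0.509, 0.203] pointing down, gripper open.
Joint ranges: [-2.53, 2.53], [-0.77, 2.02], [0.04, 2.7], [-1, 4.14], [0.28, 2.66], [-3.11, 3.11]. Speed limits (rad/s): [2.57, 2.57, 3.14, 3.14, 3.14, 3.14].

## Interface

Orientations are given as [roll, pitch, yaw] about the fixed x, y, z axes, in that order (R = Rz(yaw) Ry(pitch) Rx(roll)).
In Python, from cell import observe, read_camera, get_calibration, hand_in, search_frame gives the robot as it stands.
- The arm moves only by the tool step_arm, never from a script. Its argument "commands" is a list of rows, each an object with "translation": the shift along the tool's x, y, z in mm, a list of three; "roll": the turn about the tool's z in rad. In form: [{"translation": [x, y, z], "roll": roll}, ...]. A call has 1 to 20 rows; each row shifts and turns the commanded pose from where the row before left it, along the tool's axes as they then stand; what a row does not reach is not made up. A row lasts 1/12 s, in which the tool goes at most 41.7 mm and 7.16 degrees, less where a joint would pass 70% of its speed; a pose out of reach is approached as far as the arm can. A call is refused whole if a number of a shift passes 41.7 or a number of a turn 0.125, either way. A call with a gripper value outside its range is refused whole. "fingers" is the opening, from 0 (shut) to 1 (fully open), set as the call begins (left out, the last holds). The fingers move at their own pace and stop on an object; "grip_force" is the grip in N (left out, the last holds). Time passes only in rows, so rows that do not move let the fingers close. It gives the time, the measured TCP pose, the force, the opening and the grip force at its end, in the units of the state.
- observe(): the state, without advancing time (a new reading comes with each control period).
- read_camera(name): name is "side" or "top"; returns the picture (480x640x3 uint8, red, green, blue); there is no depth.
- get_calibration(name): a dict with "camera_matrix" (3x3 intrinsics, pixels), "world_from_camera" (4x4, takes a point from camera to world coordinates). Camera axes: x right, y up, looking along -z (the intrinsics and any distortion apply to the point x, -y, -z); pixel columns grow to the right and rows downward; lengths in m; the calibration is good to about 2 mm. A picture is of the moment at which its call begins. get_calibration takes no time and is no camera call.
- hand_in(): hands the job in; it is judged then, once.
Trained networks look in the newest picture that a camera, given by its name, has taken for a name from the list of things; names that differ only in an ending like _2 or _b are one class to them, and where a whole thing is asked for, a point or a joint stands for the part that bears it (a point fixed in the world has none). Each returns a list of dicts, best first, with "confidence" (0 to 1); they miss things now and then, are a little off and sometimes report something else, mostly with a low value. They report only what shows in the picture. A call takes as long as a camera call. They do not tell look-alikes from the thing itself.
- search_frame(camera, name): "at" ([x, y, z] in m, in world coordinates, good to about 4 mm: the middle of the surface that is visible of it).
The state is a dict: "time": time; "qpos": joint angles; "qvel": joint speeds; "joint_efforts": joint torques, N m; "tool_pos": TCP position; "tool_rot": TCP orientation; "contact_force": force on the tool from outside, world axes, zero at the start; "torque": the same for the moment, N m; "opening": finger opening in m; "grip_force": force on a finger pad.
Only numpy, scipy, OpenCV 4.12 (cv2) and the standard library are available. Lean on these libraries where they do the work, as an engineer would, in place of code of your own. Each camera call takes 0.05 s, during which the arm holds its last target. There are 200 camera calls.

## Working session

There is one attempt and no reset: what is moved stays moved. The work goes in short steps, Python scripts to look and compute and a tool call to move; the robot and the scene stay as the last step left them, time stands still between calls to the robot, and variables do not carry over. Pictures are saved under pics/ and viewed, at most 10 in all, crops included, and the job is handed in when it is done.

Besides the shell and the picture viewer there is one more tool, called as name([rows], argument=value, ...), one row to a line, values as JSON. step_arm: Moves the arm, as the interface text tells. Its arguments: {"type":"object","properties":{"commands":{"type":"array"},"fingers":{"type":"number"},"grip_force":{"type":"number"}},"required":["commands"]}

```bash
mkdir -p pics; python3 - <<'E'
from cell import *
import cv2
for c in("side","top"):
    im=read_camera(c); cv2.imwrite(f"pics/{c}0.png",im[:,:,::-1])
    k=get_calibration(c); print(c,k["camera_matrix"],k["world_from_camera"],[x for x in k if x not in("camera_matrix","world_from_camera")])
    for n in("coupler_mouth","face_seal","sleeve_rim","gauge_center","gauge_boss","felt_wheel","sample_tile_2","wedge_1"):
        try: print(c,n,[([round(float(v),4) for v in d["at"]],round(d["confidence"],2)) for d in search_frame(c,n)])
        except Exception as e: print(n,e)
print(observe())
E
```

```text
side [[486.1041634    0.         314.26156242]
 [  0.         486.1041634  243.17473421]
 [  0.           0.           1.        ]] [[ 0.97765776  0.12378656 -0.16988875  0.38711276]
 [-0.20910498  0.49022518 -0.84614088 -0.69063562]
 [-0.02145712  0.86276078  0.50515684  0.54605887]
 [ 0.          0.          0.          1.        ]] []
side coupler_mouth [([0.59, 0.2053, 0.0603], 0.72)]
side face_seal []
side sleeve_rim [([0.5896, 0.1999, 0.1129], 0.84)]
side gauge_center [([0.5686, -0.2331, 0.1363], 0.9), ([0.6002, -0.1132, 0.1113], 0.7)]
side gauge_boss [([0.567, -0.2309, 0.1356], 0.93)]
side felt_wheel [([0.5927, -0.0133, 0.0232], 0.86)]
side sample_tile_2 [([0.5166, 0.0139, 0.0042], 0.91), ([0.5879, 0.205, 0.0625], 0.16)]
side wedge_1 [([0.4472, -0.0281, 0.0101], 0.56)]
top [[496.89685124   0.         317.95736434]
 [  0.         496.89685124 233.48784634]
 [  0.           0.           1.        ]] [[-0.00302958  0.99812966 -0.06105743  0.4635019 ]
 [-0.99978809 -0.00426655 -0.02013903 -0.00560837]
 [-0.02036187  0.06098347  0.99793106  0.9420794 ]
 [ 0.          0.          0.
[... 599 characters left out ...]

{'time': 0.9, 'qpos': array([-1.47201039e+00,  3.41937545e-01,  1.52410885e+00, -2.87224143e-05,
        1.27539899e+00, -1.45987912e-01]), 'qvel': array([ 5.50487489e-05, -1.15494159e-03,  9.81533241e-05,  5.99219210e-04,
       -1.07854861e-03,  2.95838409e-05]), 'joint_efforts': array([-5.57820076e-04, -4.31123686e+01, -2.44473320e+01,  7.17714289e-02,
        4.82377515e-02, -3.12624998e-06]), 'tool_pos': array([ 0.12724712, -0.5093633 ,  0.20316985]), 'tool_rot': array([3.14145095e+00, 4.86097412e-05, 2.44782204e-01]), 'contact_force': array([ 0.16480025,  0.09735931, -0.33597633]), 'torque': array([0.0502776 , 0.05448727, 0.03919278]), 'grip_force': 0.0, 'opening': 0.0917877995197798}
```

View pics/side0.png

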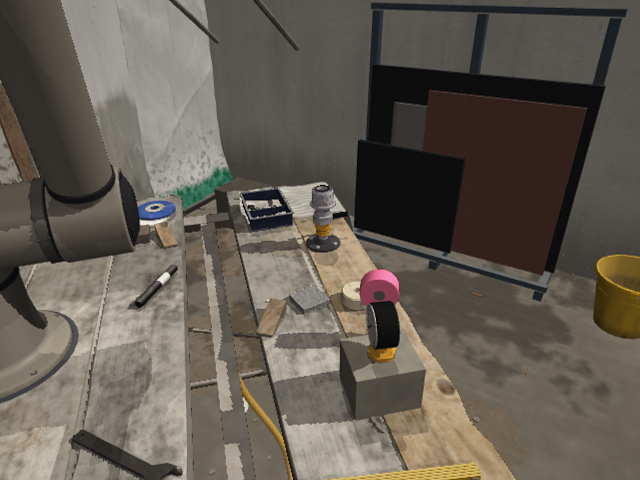

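View pics/top0.png

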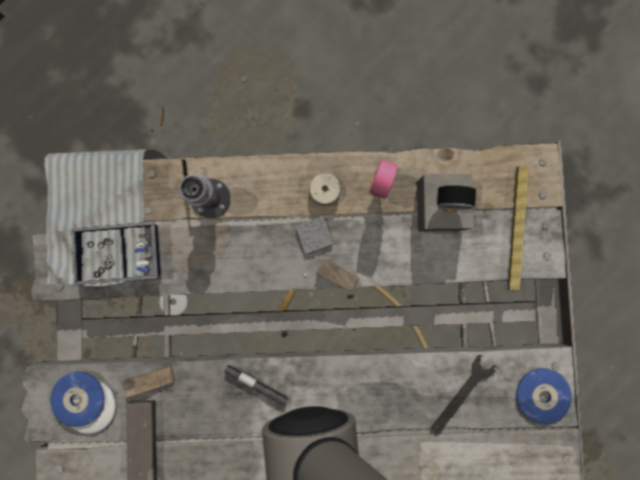

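The side view shows the black gauge on the offcut at (383,327) and the coupler at (322,195). The top view has them at (457,196) and (198,190).

What could be taken for the gauge:
- Black disc: side (383,327), top (457,196). It stands on the offcut with a brass boss, so this is the one.
- Pink disc: side (380,288), top (384,179). This is the look-alike the task rules out.

The coupler has no rival. Next I check both in one close crop.

```bash
python3 - <<'E'
import cv2,numpy as np
s=cv2.imread("pics/side0.png");t=cv2.imread("pics/top0.png")
def c(im,x,y):
    o=cv2.resize(im[y:y+60,x:x+80],(400,300),interpolation=cv2.INTER_CUBIC)
    for i in range(0,80,10):cv2.line(o,(i*5,0),(i*5,6),(0,255,0));
    for i in range(0,60,10):cv2.line(o,(0,i*5),(6,i*5),(0,255,0))
    return o
cv2.imwrite("pics/m1.png",np.vstack([np.hstack([c(s,345,300),c(s,285,178)]),np.hstack([c(t,415,165),c(t,165,165)])]))
E
```

```text
(no output)
```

View pics/m1.png

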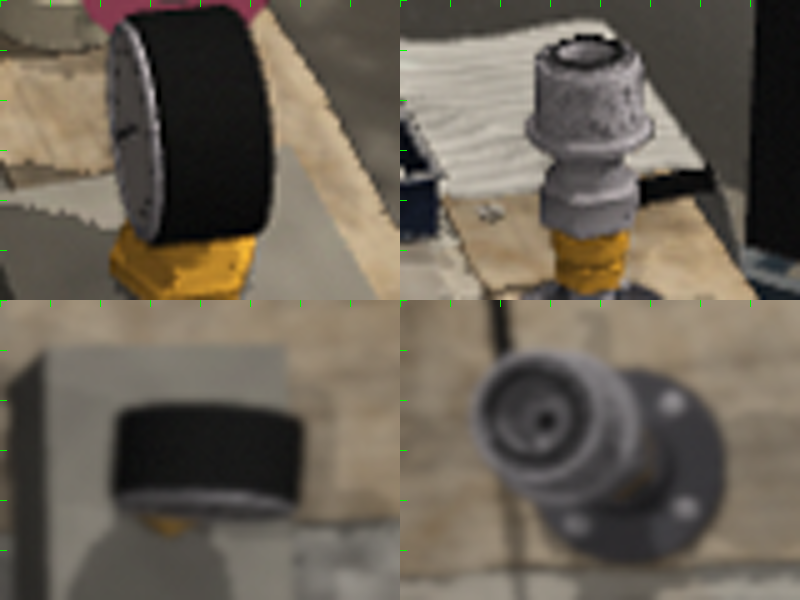

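The crop confirms the choice: the black case with a grey dial facing -x sits on a brass boss. The coupler mouth is at about side (323,188.6) and top (192,188).

```bash
cat >h.py <<'E'
import numpy as np
from cell import *
from scipy.optimize import least_squares
def proj(c,P):
    k=get_calibration(c);T=np.linalg.inv(np.array(k["world_from_camera"]));K=np.array(k["camera_matrix"])
    p=(T[:3,:3]@np.atleast_2d(P).T).T+T[:3,3]; q=(K@np.c_[p[:,0],-p[:,1],-p[:,2]].T).T
    return q[:,:2]/q[:,2:]
def tri(obs,z=None):
    f=lambda p:np.concatenate([(proj(c,p if z is None else np.r_[p[:2],z])[0]-uv) for c,uv in obs])
    r=least_squares(f,[.55,0,.1] if z is None else [.55,0]);return r.x.round(4),r.fun.round(1)
def cyl(p,yaw):
    a=np.linspace(0,2*np.pi,180);u=np.array([np.cos(yaw),np.sin(yaw),0]);v=np.array([-u[1],u[0],0])
    return np.vstack([p+s*.015*u+.031*(np.outer(np.cos(a),v)+np.outer(np.sin(a),[0,0,1])) for s in(-1,1)])
def bbox(q): return np.r_[q.min(0),q.max(0)]
def go(t,yaw=None):
    s=observe();y=s["tool_rot"][2];d=np.array(t)-s["tool_pos"]
    x=np.array([np.cos(y),np.sin(y),0]);yy=np.array([np.sin(y),-np.cos(y),0])
    print("shift mm",(1000*np.array([d@x,d@yy,-d[2]])).round(1),"roll",None if yaw is None else round(y-yaw,3))
E
python3 - <<'E'
from h import *
m=[("side",np.array([323.1,188.6])),("top",np.array([192.,187.9]))]
print(tri(m),tri(m,.135),[tri([o],.135)[0] for o in m])
B={"side":np.r_[345+108/5,300+5/5,345+274/5,300+243/5],"top":np.r_[415+112/5,165+102/5,415+302/5,165+218/5]}
for z in(.125,None):
    f=lambda p:np.concatenate([bbox(proj(c,cyl(np.r_[p[:2],p[3] if z is None else z],p[2])))-B[c] for c in B])
    r=least_squares(f,[.567,-.21,0,.125],diff_step=1e-3);print(r.x.round(4),r.fun.round(1))
p=r.x
print(proj("top",[[.567+s*.015*np.cos(p[2])-k*.031*np.sin(p[2]),p[1]+s*.015*np.sin(p[2])+k*.031,.125] for s in(-1,1) for k in(-1,1)])-[415,165])
go([.587,.21,.2],1.571)
E
```

```text
(array([0.5901, 0.2184, 0.132 ]), array([-0.6,  0.1,  0.1, -0.4])) (array([0.5896, 0.2171]), array([-0.7, -1. ,  0.4, -0.4])) [array([0.5898, 0.212 ]), array([0.5889, 0.2177])]
[ 0.5719 -0.2167 -0.0848  0.125 ] [-0.3 -0.9  0.4  0.9 -1.3 -0.3  1.   0.5]
[ 0.5719 -0.2166 -0.0848  0.125 ] [-0.3 -0.9  0.4  1.  -1.3 -0.3  1.   0.4]
[[59.55493464 45.97338322]
 [21.5607724  42.98949096]
 [60.70483532 27.8818021 ]
 [22.79075155 24.93903416]]
shift mm [ 620.4 -586.5    3.2] roll -1.326
```

step_arm([
  {"translation": [0,0,0],"roll": -0.1205},
  {"translation": [0,0,0],"roll": -0.1205},
  {"translation": [0,0,0],"roll": -0.1205},
  {"translation": [0,0,0],"roll": -0.1205},
  {"translation": [0,0,0],"roll": -0.1205},
  {"translation": [0,0,0],"roll": -0.1205},
  {"translation": [0,0,0],"roll": -0.1205},
  {"translation": [0,0,0],"roll": -0.1205},
  {"translation": [0,0,0],"roll": -0.1205},
  {"translation": [0,0,0],"roll": -0.1205},
  {"translation": [0,0,0],"roll": -0.1205},
  {"translation": [26,16.5,0],"roll": 0},
  {"translation": [26,16.5,0],"roll": 0},
  {"translation": [26,16.5,0],"roll": 0},
  {"translation": [26,16.5,0],"roll": 0},
  {"translation": [26,16.5,0],"roll": 0},
  {"translation": [26,16.5,0],"roll": 0},
  {"translation": [26,16.5,0],"roll": 0},
  {"translation": [26,16.5,0],"roll": 0},
  {"translation": [26,16.5,0],"roll": 0},
], fingers=1)

```text
time: 2.57
tool_pos: [0.2764, -0.2742, 0.2033]
tool_rot: [3.141, 0.001, 1.57]
contact_force: [0.9, -0.1, -0.3]
opening: 0.0918
grip_force: 0.0
```

step_arm([
  {"translation": [26,16.5,0],"roll": 0},
  {"translation": [26,16.5,0],"roll": 0},
  {"translation": [26,16.5,0],"roll": 0},
  {"translation": [26,16.5,0],"roll": 0},
  {"translation": [26,16.5,0],"roll": 0},
  {"translation": [26,16.5,0],"roll": 0},
  {"translation": [26,16.5,0],"roll": 0},
  {"translation": [26,16.5,0],"roll": 0},
  {"translation": [26,16.5,0],"roll": 0},
  {"translation": [26,16.5,0],"roll": 0},
  {"translation": [26,16.5,0],"roll": 0},
  {"translation": [26,16.5,0],"roll": 0},
  {"translation": [26,16.5,0],"roll": 0},
  {"translation": [26,16.5,0],"roll": 0},
  {"translation": [26,16.5,0],"roll": 0},
  {"translation": [26,16.5,0],"roll": 0},
  {"translation": [26,16.5,0],"roll": 0},
  {"translation": [26,16.5,0],"roll": 0},
  {"translation": [26,16.5,0],"roll": 0},
  {"translation": [0,0,0],"roll": 0},
])

```text
time: 4.23
tool_pos: [0.5912, 0.2227, 0.2019]
tool_rot: [3.141, -0.002, 1.573]
contact_force: [-1.1, -0.3, 0.0]
opening: 0.0918
grip_force: 0.0
```

step_arm([
  {"translation": [-3,-1,20],"roll": 0},
  {"translation": [-3,-0.5,20],"roll": 0},
  {"translation": [0,0,20],"roll": 0},
  {"translation": [0,0,15],"roll": 0},
  {"translation": [0,0,12],"roll": 0},
  {"translation": [0,0,7],"roll": 0},
  {"translation": [0,0,0],"roll": 0},
  {"translation": [0,0,0],"roll": 0},
])

```text
time: 4.9
tool_pos: [0.5882, 0.2122, 0.1093]
tool_rot: [-3.142, 0.0, 1.57]
contact_force: [0.5, 0.9, -0.2]
opening: 0.0917
grip_force: 0.0
```

step_arm([
  {"translation": [0,0,0],"roll": 0},
  {"translation": [0,0,0],"roll": 0},
  {"translation": [0,0,0],"roll": 0},
  {"translation": [0,0,0],"roll": 0},
  {"translation": [0,0,0],"roll": 0},
  {"translation": [0,0,0],"roll": 0},
], fingers=0.35, grip_force=15)

```text
time: 5.4
tool_pos: [0.5882, 0.2124, 0.1093]
tool_rot: [3.141, 0.0, 1.57]
contact_force: [-0.0, 0.3, 0.0]
opening: 0.0565
grip_force: 0.0
```

step_arm([
  {"translation": [2,0,5],"roll": 0},
  {"translation": [0,0,0],"roll": 0},
  {"translation": [0,0,0],"roll": 0},
  {"translation": [0,0,0],"roll": 0},
  {"translation": [0,0,0],"roll": 0},
  {"translation": [0,0,0],"roll": 0},
], fingers=0.2, grip_force=40)

```text
time: 5.9
tool_pos: [0.5899, 0.2147, 0.104]
tool_rot: [3.138, -0.001, 1.57]
contact_force: [4.9, 0.6, -3.2]
opening: 0.0441
grip_force: 40.0
```

step_arm([
  {"translation": [0,1,2],"roll": 0},
  {"translation": [0,1,2],"roll": 0},
  {"translation": [0,0,2],"roll": 0},
  {"translation": [0,0,2],"roll": 0},
  {"translation": [0,0,2],"roll": 0},
  {"translation": [0,0,1],"roll": 0},
  {"translation": [0,0,1],"roll": 0},
  {"translation": [0,0,0],"roll": 0},
])

```text
time: 6.57
tool_pos: [0.5902, 0.2147, 0.0938]
tool_rot: [3.14, -0.0, 1.571]
contact_force: [-5.1, -1.3, 12.2]
opening: 0.0445
grip_force: 40.0
```

step_arm([
  {"translation": [0,-1,1],"roll": 0},
  {"translation": [0,0,1],"roll": 0},
  {"translation": [0,0,0],"roll": 0},
  {"translation": [0,0,0],"roll": 0},
])

```text
time: 6.9
tool_pos: [0.5902, 0.2148, 0.0933]
tool_rot: [3.137, -0.001, 1.571]
contact_force: [-3.9, -1.8, 17.6]
opening: 0.0443
grip_force: 40.0
```

step_arm([
  {"translation": [0,0,0],"roll": 0},
  {"translation": [0,0,0],"roll": 0},
  {"translation": [0,0,0],"roll": 0},
  {"translation": [0,0,0],"roll": 0},
  {"translation": [0,0,0],"roll": 0},
  {"translation": [0,0,-5],"roll": 0},
  {"translation": [0,0,-20],"roll": 0},
  {"translation": [0,0,-30],"roll": 0},
  {"translation": [0,0,-40],"roll": 0},
  {"translation": [-30,0,-30],"roll": 0},
  {"translation": [-40,0,0],"roll": 0},
  {"translation": [-40,0,0],"roll": 0},
  {"translation": [-40,0,0],"roll": 0},
  {"translation": [-40,0,0],"roll": 0},
  {"translation": [0,0,0],"roll": 0},
], fingers=1)

```text
time: 8.15
tool_pos: [0.5891, 0.018, 0.2148]
tool_rot: [3.141, 0.003, 1.564]
contact_force: [1.1, 0.7, -0.5]
opening: 0.0916
grip_force: 0.0
```

```bash
python3 - <<'E'
import cv2
from h import *
f=lambda im,x,y:cv2.resize(im[y:y+60,x:x+80,::-1],(400,300),interpolation=cv2.INTER_CUBIC)
cv2.imwrite("pics/m2.png",np.hstack([f(read_camera("side"),285,178),f(read_camera("top"),165,160)]))
s=observe();print(s["tool_pos"],s["tool_rot"],s["qpos"])
go([.572,-.217,.21],1.571-.085)
E
```

```text
[0.58905762 0.02337014 0.21472423] [-3.14158009e+00 -1.78601007e-04  1.56694097e+00] [-9.04126653e-02  4.53807708e-01  1.31828838e+00  1.80489728e-04
  1.36952453e+00 -8.65933961e-02]
shift mm [-240.4  -16.1    4.7] roll 0.081
```

View pics/m2.png

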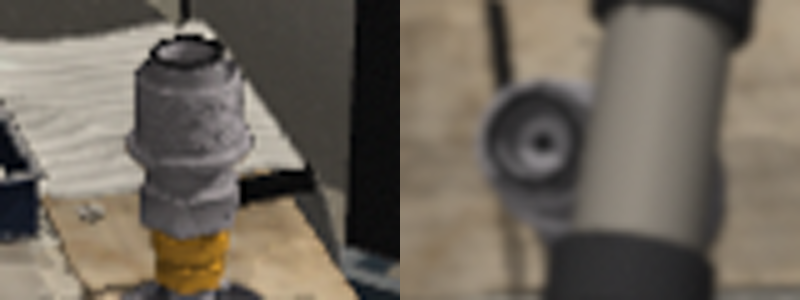

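The left half shows the inner barrel exposed above the sleeve, around (190,75), so the sleeve is staying back. The mouth is unchanged at side (323,188.6) and top (193,188).

step_arm([
  {"translation": [0,0,0],"roll": 0.081},
  {"translation": [-20,-3,0],"roll": 0},
  {"translation": [-20,-3,0],"roll": 0},
  {"translation": [-20,-3,0],"roll": 0},
  {"translation": [-20,-3,0],"roll": 0},
  {"translation": [-20,-3,0],"roll": 0},
  {"translation": [-20,-3,0],"roll": 0},
  {"translation": [-20,-3,0],"roll": 0},
  {"translation": [-20,-3,0],"roll": 0},
  {"translation": [-20,-3,0],"roll": 0},
  {"translation": [-20,-3,0],"roll": 0},
  {"translation": [-20,-3,0],"roll": 0},
  {"translation": [-20,-3,0],"roll": 0},
  {"translation": [0,0,0],"roll": 0},
  {"translation": [0,0,0],"roll": 0},
])

```text
time: 9.5
tool_pos: [0.5339, -0.2107, 0.2145]
tool_rot: [-3.142, -0.001, 1.489]
contact_force: [-0.2, 0.2, -0.4]
opening: 0.0918
grip_force: 0.0
```

```bash
python3 - <<'E'
from h import *
go([.572,-.217,.106],1.571-.085)
E
```

```text
shift mm [ -3.2  38.4 108.5] roll 0.003
```

step_arm([
  {"translation": [-3,20,0],"roll": 0},
  {"translation": [0,18,0],"roll": 0},
  {"translation": [0,0,20],"roll": 0},
  {"translation": [0,0,25],"roll": 0},
  {"translation": [0,0,25],"roll": 0},
  {"translation": [0,0,20],"roll": 0},
  {"translation": [0,0,12],"roll": 0},
  {"translation": [0,0,6],"roll": 0},
  {"translation": [0,0,0],"roll": 0},
  {"translation": [0,0,0],"roll": 0},
])

```text
time: 10.33
tool_pos: [0.5719, -0.2165, 0.1071]
tool_rot: [3.141, 0.0, 1.491]
contact_force: [-0.3, -0.1, 0.5]
opening: 0.0921
grip_force: 0.0
```

step_arm([
  {"translation": [0,0,0],"roll": 0},
  {"translation": [0,0,0],"roll": 0},
  {"translation": [0,0,0],"roll": 0},
  {"translation": [0,0,0],"roll": 0},
  {"translation": [0,0,0],"roll": 0},
  {"translation": [0,0,0],"roll": 0},
  {"translation": [0,0,0],"roll": 0},
  {"translation": [0,0,0],"roll": 0},
  {"translation": [0,0,0],"roll": 0},
  {"translation": [0,0,0],"roll": 0},
], fingers=0.2, grip_force=50)

```text
time: 11.17
tool_pos: [0.5716, -0.2175, 0.1067]
tool_rot: [3.141, 0.0, 1.489]
contact_force: [3.3, -0.1, -4.1]
opening: 0.0295
grip_force: 33.6
```

step_arm([
  {"translation": [0,0,0],"roll": 0},
  {"translation": [0,0,-5],"roll": 0},
  {"translation": [0,0,-10],"roll": 0},
  {"translation": [0,0,-15],"roll": 0},
  {"translation": [0,0,-20],"roll": 0},
  {"translation": [0,0,-20],"roll": 0},
  {"translation": [0,0,-20],"roll": 0},
  {"translation": [0,0,-20],"roll": 0},
  {"translation": [0,0,-20],"roll": 0},
  {"translation": [0,0,-20],"roll": 0},
  {"translation": [0,0,-15],"roll": 0},
  {"translation": [0,0,-5],"roll": 0},
  {"translation": [0,0,0],"roll": 0},
  {"translation": [0,0,0],"roll": 0},
])

```text
time: 12.33
tool_pos: [0.5708, -0.2172, 0.2759]
tool_rot: [-3.14, -0.0, 1.489]
contact_force: [-0.4, 0.4, -5.1]
opening: 0.03
grip_force: 49.9
```

```bash
python3 - <<'E'
import cv2
from h import *
im=read_camera("side");t=read_camera("top")
s=observe();p=s["tool_pos"];print(p,s["tool_rot"],s["contact_force"],s["torque"],s["grip_force"])
u=proj("side",[p+[0,0,.019]])[0].astype(int);v=proj("top",[p])[0].astype(int);print(u,v)
f=lambda im,x,y:cv2.resize(im[y:y+120,x:x+80,::-1],(400,600),interpolation=cv2.INTER_CUBIC)
cv2.imwrite("pics/m3.png",np.hstack([f(im,u[0]-40,u[1]-40),f(t,v[0]-40,v[1]-50)]))
go([.590,.2165,.276],1.571)
E
```

```text
[ 0.57060599 -0.21704967  0.27506254] [-3.13886422e+00 -1.07411899e-03  1.48932557e+00] [-0.36659837 -0.39860269 -3.74050903] [-0.02657571 -0.05518694 -0.03164403] 49.86791431903839
[388 210] [485 183]
shift mm [433.7 -16.   -0.9] roll -0.082
```

View pics/m3.png

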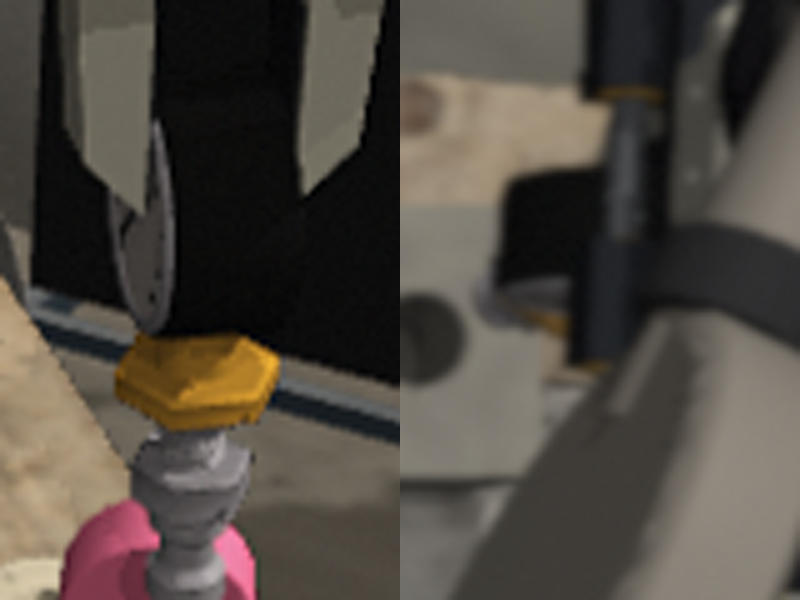

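The left half shows the gauge held upright with boss, thread and plug below it. The hexagon's lower edge is at crop y≈525, and the nose runs off the crop's bottom at (185,590).

step_arm([
  {"translation": [0,0,0],"roll": -0.082},
  {"translation": [15,1,0],"roll": 0},
  {"translation": [24,1,0],"roll": 0},
  {"translation": [24,1,0],"roll": 0},
  {"translation": [24,1,0],"roll": 0},
  {"translation": [24,1,0],"roll": 0},
  {"translation": [24,1,0],"roll": 0},
  {"translation": [24,1,0],"roll": 0},
  {"translation": [24,1,0],"roll": 0},
  {"translation": [24,1,0],"roll": 0},
  {"translation": [24,1,0],"roll": 0},
  {"translation": [24,1,0],"roll": 0},
  {"translation": [24,1,0],"roll": 0},
  {"translation": [24,1,0],"roll": 0},
  {"translation": [24,1,0],"roll": 0},
  {"translation": [24,1,0],"roll": 0},
  {"translation": [24,1,0],"roll": 0},
  {"translation": [24,1,0],"roll": 0},
  {"translation": [24,1,0],"roll": 0},
  {"translation": [10,1,0],"roll": 0},
])

```text
time: 14.1
tool_pos: [0.5888, 0.2192, 0.2753]
tool_rot: [-3.139, -0.001, 1.573]
contact_force: [-0.7, 0.1, -4.6]
opening: 0.0294
grip_force: 49.9
```

step_arm([
  {"translation": [0,0,0],"roll": 0},
  {"translation": [0,0,0],"roll": 0},
  {"translation": [0,0,0],"roll": 0},
])

```text
time: 14.35
tool_pos: [0.5898, 0.2148, 0.2761]
tool_rot: [-3.141, 0.001, 1.57]
contact_force: [-0.3, -0.3, -4.2]
opening: 0.0292
grip_force: 49.9
```

```bash
python3 - <<'E'
import cv2
from h import *
im=read_camera("side");t=read_camera("top")
cv2.imwrite("pics/side4.png",im[:,:,::-1]);cv2.imwrite("pics/top4.png",t[:,:,::-1])
s=observe();p=s["tool_pos"];print(p,s["tool_rot"],s["contact_force"],s["grip_force"])
c=p+[0,0,.019]
print("axis",[(int(1000*h),proj("side",[c-[0,0,h]])[0].round(1)) for h in(0,.051,.065,.085,.095,.115)],proj("side",[[.59,.2165,.135]]))
x0,y0=278,100
o=cv2.resize(im[y0:y0+120,x0:x0+90,::-1],(450,600),interpolation=cv2.INTER_CUBIC)
cv2.imwrite("pics/m4.png",o)
go([.590,.2165,.276],1.571)
E
```

```text
[0.59006167 0.21441554 0.27645918] [-3.14128104e+00  5.50589486e-04  1.56970212e+00] [-1.88479071e-01 -5.60031691e-04 -3.59258063e+00] 49.868266582489014
axis [(0, array([321.9, 110.7])), (51, array([322.2, 136.7])), (65, array([322.3, 143.6])), (85, array([322.5, 153.3])), (95, array([322.5, 158.1])), (115, array([322.7, 167.5]))] [[322.6809636 187.7269818]]
shift mm [ 2.1 -0.1  0.5] roll -0.001
```

View pics/m4.png

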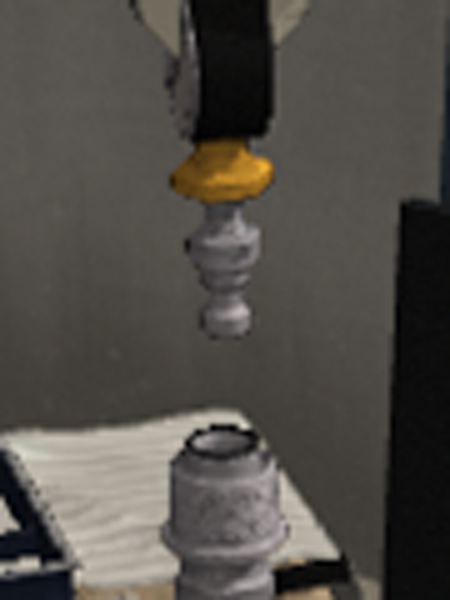

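The side view shows the plug hanging straight, with its tip at about (323,166) over the mouth at (322.5,188.7). That puts the tip about 110 mm and the shoulder about 80 mm below the case centre, so home should be near TCP z 0.196.

step_arm([
  {"translation": [0,0,10],"roll": 0},
  {"translation": [0,0,12],"roll": 0},
  {"translation": [0,0,12],"roll": 0},
  {"translation": [0,0,6],"roll": 0},
  {"translation": [0,0,3],"roll": 0},
  {"translation": [0,0,0],"roll": 0},
  {"translation": [0,0,0],"roll": 0},
  {"translation": [0,0,0],"roll": 0},
], grip_force=60)

```text
time: 15.12
tool_pos: [0.5904, 0.2156, 0.2344]
tool_rot: [3.14, -0.0, 1.571]
contact_force: [0.6, -0.1, -4.7]
opening: 0.0295
grip_force: 59.9
```

step_arm([
  {"translation": [0,0,1],"roll": 0},
  {"translation": [0,0,1],"roll": 0},
  {"translation": [0,0,1],"roll": 0},
  {"translation": [0,0,1],"roll": 0},
  {"translation": [0,0,1],"roll": 0},
  {"translation": [0,0,0],"roll": 0},
])

```text
time: 15.62
tool_pos: [0.5899, 0.2156, 0.2282]
tool_rot: [-3.141, 0.0, 1.571]
contact_force: [-0.9, 0.4, -4.7]
opening: 0.0292
grip_force: 59.9
```

step_arm([
  {"translation": [0,0,1],"roll": 0},
  {"translation": [0,0,1],"roll": 0},
  {"translation": [0,0,1],"roll": 0},
  {"translation": [0,0,1],"roll": 0},
  {"translation": [0,0,0],"roll": 0},
])

```text
time: 16.03
tool_pos: [0.5899, 0.2156, 0.2242]
tool_rot: [-3.141, 0.0, 1.571]
contact_force: [0.1, -0.9, -5.0]
opening: 0.0297
grip_force: 59.9
```

```bash
python3 - <<'E'
import cv2
from h import *
im=read_camera("side")
s=observe();print(s["tool_pos"],s["contact_force"],s["torque"])
cv2.imwrite("pics/m5.png",cv2.resize(im[120:220,278:368,::-1],(540,600),interpolation=cv2.INTER_CUBIC))
E
```

```text
[0.58992795 0.21558025 0.22435247] [ 0.55251125 -1.08025075 -4.92640812] [-0.00898158 -0.12153615  0.0325879 ]
```

View pics/m5.png

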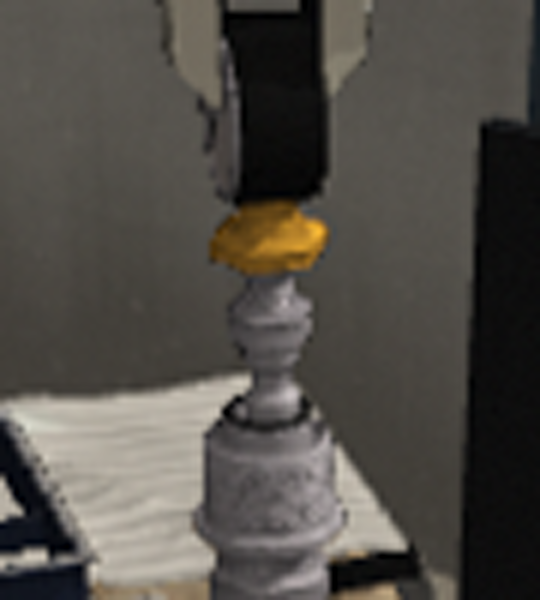

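The nose is centred in the mouth to within about 1 mm: nose at crop x≈275, mouth at ≈272. The tip is just entering.

step_arm([
  {"translation": [-0.5,-0.5,1],"roll": 0},
  {"translation": [0,0,1],"roll": 0},
  {"translation": [0,0,1],"roll": 0},
  {"translation": [0,0,0],"roll": 0},
])

```text
time: 16.42
tool_pos: [0.5895, 0.2154, 0.2217]
tool_rot: [3.141, -0.001, 1.571]
contact_force: [0.7, 1.2, -3.4]
opening: 0.0298
grip_force: 59.9
```

step_arm([
  {"translation": [0,0,1],"roll": 0},
  {"translation": [0,0,1],"roll": 0},
  {"translation": [0,0,0],"roll": 0},
])

```text
time: 16.67
tool_pos: [0.5895, 0.2157, 0.2201]
tool_rot: [3.141, -0.001, 1.572]
contact_force: [-1.3, 2.8, 0.3]
opening: 0.0294
grip_force: 59.9
```

step_arm([
  {"translation": [0,0,1],"roll": 0},
  {"translation": [0,0,1],"roll": 0},
  {"translation": [0,0,0],"roll": 0},
])

```text
time: 16.92
tool_pos: [0.5893, 0.2157, 0.2175]
tool_rot: [-3.141, -0.001, 1.572]
contact_force: [-1.5, 4.3, -1.5]
opening: 0.0298
grip_force: 59.9
```

step_arm([
  {"translation": [0.8,-0.3,0],"roll": 0},
  {"translation": [0.7,-0.2,0],"roll": 0},
  {"translation": [0,0,1],"roll": 0},
  {"translation": [0,0,0],"roll": 0},
])

```text
time: 17.25
tool_pos: [0.589, 0.2164, 0.2159]
tool_rot: [-3.141, 0.001, 1.571]
contact_force: [0.1, 2.8, -3.8]
opening: 0.0297
grip_force: 59.9
```

step_arm([
  {"translation": [0,0,1],"roll": 0},
  {"translation": [0,0,1],"roll": 0},
  {"translation": [0,0,0],"roll": 0},
])

```text
time: 17.5
tool_pos: [0.5891, 0.2165, 0.2151]
tool_rot: [3.141, 0.0, 1.571]
contact_force: [-0.5, 2.3, 1.4]
opening: 0.0295
grip_force: 59.9
```

step_arm([
  {"translation": [0.7,0,0],"roll": 0},
  {"translation": [0,0,1],"roll": 0},
  {"translation": [0,0,0],"roll": 0},
])

```text
time: 17.75
tool_pos: [0.5892, 0.217, 0.215]
tool_rot: [3.14, 0.0, 1.571]
contact_force: [-2.9, 1.2, 6.6]
opening: 0.0298
grip_force: 59.9
```

step_arm([
  {"translation": [0,0,1],"roll": 0},
  {"translation": [0,0,0],"roll": 0},
  {"translation": [0,0,0],"roll": 0},
])

```text
time: 18.0
tool_pos: [0.5893, 0.2171, 0.2149]
tool_rot: [3.139, 0.0, 1.571]
contact_force: [-5.0, 0.1, 10.9]
opening: 0.0294
grip_force: 59.9
```

step_arm([
  {"translation": [0,-0.5,0],"roll": 0},
  {"translation": [0,-0.5,0],"roll": 0},
  {"translation": [0,0,0.6],"roll": 0},
  {"translation": [0,0,0],"roll": 0},
])

```text
time: 18.33
tool_pos: [0.5889, 0.2171, 0.2148]
tool_rot: [3.137, -0.0, 1.571]
contact_force: [-2.6, 0.9, 12.2]
opening: 0.0297
grip_force: 59.9
```

step_arm([
  {"translation": [0,0,0.5],"roll": 0},
  {"translation": [0,0,0],"roll": 0},
  {"translation": [0,0,0],"roll": 0},
])

```text
time: 18.58
tool_pos: [0.589, 0.2171, 0.2145]
tool_rot: [3.137, -0.0, 1.571]
contact_force: [-2.9, -0.8, 12.9]
opening: 0.0297
grip_force: 59.9
```

step_arm([
  {"translation": [0,-0.4,0.5],"roll": 0},
  {"translation": [0,0,0.3],"roll": 0},
  {"translation": [0,0,0],"roll": 0},
])

```text
time: 18.83
tool_pos: [0.5888, 0.2171, 0.2135]
tool_rot: [3.136, -0.0, 1.571]
contact_force: [-2.1, 0.2, 11.4]
opening: 0.0295
grip_force: 59.9
```

step_arm([
  {"translation": [0,0,0.5],"roll": 0},
  {"translation": [0,0,0.3],"roll": 0},
  {"translation": [0,0,0],"roll": 0},
])

```text
time: 19.08
tool_pos: [0.5888, 0.217, 0.2125]
tool_rot: [3.137, -0.0, 1.571]
contact_force: [-1.5, 0.6, 10.0]
opening: 0.0301
grip_force: 59.9
```

step_arm([
  {"translation": [0,0,0.8],"roll": 0},
  {"translation": [0,0,0.8],"roll": 0},
  {"translation": [0,0,0.8],"roll": 0},
  {"translation": [0,0,0],"roll": 0},
])

```text
time: 19.42
tool_pos: [0.5888, 0.2172, 0.2104]
tool_rot: [3.136, -0.0, 1.571]
contact_force: [-1.5, 0.3, 11.2]
opening: 0.0295
grip_force: 59.9
```

step_arm([
  {"translation": [0,0,0.8],"roll": 0},
  {"translation": [0,0,0.8],"roll": 0},
  {"translation": [0,0,0.8],"roll": 0},
  {"translation": [0,0,0],"roll": 0},
])

```text
time: 19.75
tool_pos: [0.5888, 0.2173, 0.2087]
tool_rot: [3.136, -0.001, 1.571]
contact_force: [-3.4, 1.5, 15.0]
opening: 0.0293
grip_force: 59.9
```

step_arm([
  {"translation": [0,0,0.7],"roll": 0},
  {"translation": [0,0,0.7],"roll": 0},
  {"translation": [0,0,0],"roll": 0},
])

```text
time: 20.0
tool_pos: [0.5888, 0.2173, 0.2077]
tool_rot: [3.135, -0.001, 1.571]
contact_force: [-5.3, -0.1, 17.9]
opening: 0.0294
grip_force: 59.9
```

```bash
python3 - <<'E'
import cv2
from h import *
im=read_camera("side")
s=observe();print(s["tool_pos"],s["tool_rot"],s["contact_force"],s["torque"])
print([(int(h*1000),proj("side",[s["tool_pos"]+[0,0,.019-h]])[0].round(1)) for h in(.051,.08,.085)])
cv2.imwrite("pics/m6.png",cv2.resize(im[130:220,280:360,::-1],(533,600),interpolation=cv2.INTER_CUBIC))
E
```

```text
[0.588818   0.21731592 0.20770801] [ 3.13541557e+00 -7.65487302e-04  1.57129089e+00] [-4.21050385e+00  5.65674944e-03  1.73038652e+01] [0.20912446 1.06264844 0.00258813]
[(51, array([321.8, 169.2])), (80, array([322. , 182.4])), (85, array([322. , 184.7]))]
```

View pics/m6.png

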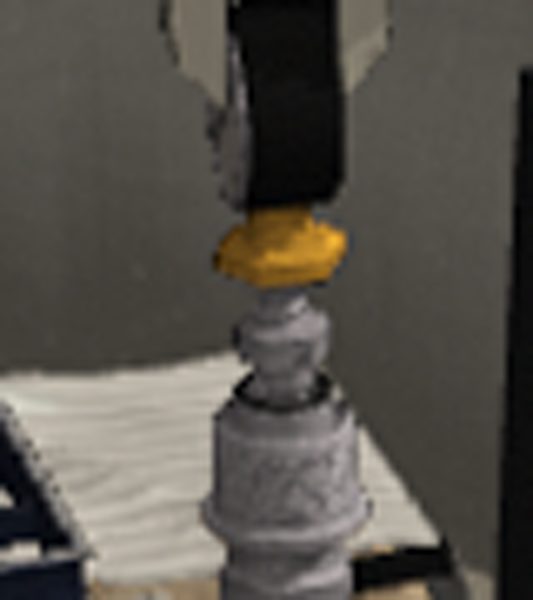

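The boss's lower edge is where the TCP predicts it, so the grip hasn't slipped. The shoulder (crop y≈365) is still about 15 mm above the seal, so this is the false stop. I'll relieve the side load and press on.

step_arm([
  {"translation": [0,-0.5,0],"roll": 0},
  {"translation": [0,-0.5,0],"roll": 0},
  {"translation": [0,-0.3,0],"roll": 0},
  {"translation": [0,0,0],"roll": 0},
])

```text
time: 20.38
tool_pos: [0.5883, 0.2173, 0.2077]
tool_rot: [3.134, -0.001, 1.571]
contact_force: [-1.4, 1.2, 15.1]
opening: 0.0296
grip_force: 59.9
```

step_arm([
  {"translation": [0,0,0.4],"roll": 0},
  {"translation": [0,0,0],"roll": 0},
  {"translation": [0,0,0],"roll": 0},
])

```text
time: 20.63
tool_pos: [0.5884, 0.2173, 0.2076]
tool_rot: [3.133, -0.001, 1.571]
contact_force: [-2.3, 0.3, 18.4]
opening: 0.0301
grip_force: 59.9
```

step_arm([
  {"translation": [0,-0.3,0.5],"roll": 0},
  {"translation": [0,0,0],"roll": 0},
  {"translation": [0,0,0],"roll": 0},
])

```text
time: 20.88
tool_pos: [0.5882, 0.2172, 0.2064]
tool_rot: [3.133, -0.001, 1.571]
contact_force: [-1.0, 1.2, 14.1]
opening: 0.0296
grip_force: 59.9
```

step_arm([
  {"translation": [0,0,0.5],"roll": 0},
  {"translation": [0,0,0],"roll": 0},
  {"translation": [0,0,0],"roll": 0},
])

```text
time: 21.13
tool_pos: [0.5882, 0.2173, 0.2062]
tool_rot: [3.133, -0.001, 1.571]
contact_force: [-1.1, 0.9, 15.4]
opening: 0.0297
grip_force: 59.9
```

step_arm([
  {"translation": [0,0,0.6],"roll": 0},
  {"translation": [0,0,0],"roll": 0},
  {"translation": [0,0,0],"roll": 0},
])

```text
time: 21.38
tool_pos: [0.5882, 0.2173, 0.206]
tool_rot: [3.133, -0.001, 1.571]
contact_force: [-2.0, 1.0, 17.6]
opening: 0.0296
grip_force: 59.9
```

step_arm([
  {"translation": [0,0,0.6],"roll": 0},
  {"translation": [0,0,0],"roll": 0},
  {"translation": [0,0,0],"roll": 0},
])

```text
time: 21.63
tool_pos: [0.5883, 0.2173, 0.2053]
tool_rot: [3.133, -0.001, 1.571]
contact_force: [-2.0, 0.4, 17.2]
opening: 0.0298
grip_force: 59.9
```

step_arm([
  {"translation": [0,0,0.6],"roll": 0},
  {"translation": [0,0,0],"roll": 0},
  {"translation": [0,0,0],"roll": 0},
])

```text
time: 21.88
tool_pos: [0.5882, 0.2173, 0.2046]
tool_rot: [3.133, -0.001, 1.571]
contact_force: [-0.3, 1.5, 15.3]
opening: 0.0296
grip_force: 59.9
```

step_arm([
  {"translation": [0,0,0.6],"roll": 0},
  {"translation": [0,0,0.4],"roll": 0},
  {"translation": [0,0,0],"roll": 0},
])

```text
time: 22.13
tool_pos: [0.5883, 0.2173, 0.2038]
tool_rot: [3.133, -0.001, 1.571]
contact_force: [-2.6, 0.7, 16.8]
opening: 0.0293
grip_force: 59.9
```

step_arm([
  {"translation": [0,0,0.6],"roll": 0},
  {"translation": [0,0,0.4],"roll": 0},
  {"translation": [0,0,0],"roll": 0},
])

```text
time: 22.38
tool_pos: [0.5882, 0.2173, 0.2026]
tool_rot: [3.133, -0.001, 1.571]
contact_force: [-1.4, 1.4, 16.1]
opening: 0.0295
grip_force: 59.9
```

step_arm([
  {"translation": [0,0,0.6],"roll": 0},
  {"translation": [0,0,0.4],"roll": 0},
  {"translation": [0,0,0],"roll": 0},
])

```text
time: 22.63
tool_pos: [0.5881, 0.2171, 0.2005]
tool_rot: [3.134, -0.0, 1.571]
contact_force: [0.5, 1.7, 9.8]
opening: 0.0299
grip_force: 59.9
```

```bash
python3 - <<'E'
import cv2
from h import *
im=read_camera("side")
s=observe();print(s["tool_pos"],s["contact_force"])
print(proj("side",[s["tool_pos"]+[0,0,.019-.051]])[0].round(1))
cv2.imwrite("pics/m7.png",cv2.resize(im[130:220,280:360,::-1],(533,600),interpolation=cv2.INTER_CUBIC))
E
```

```text
[0.58814484 0.21710716 0.20037611] [0.65851806 1.34897405 9.62519216]
[321.5 172.7]
```

View pics/m7.png

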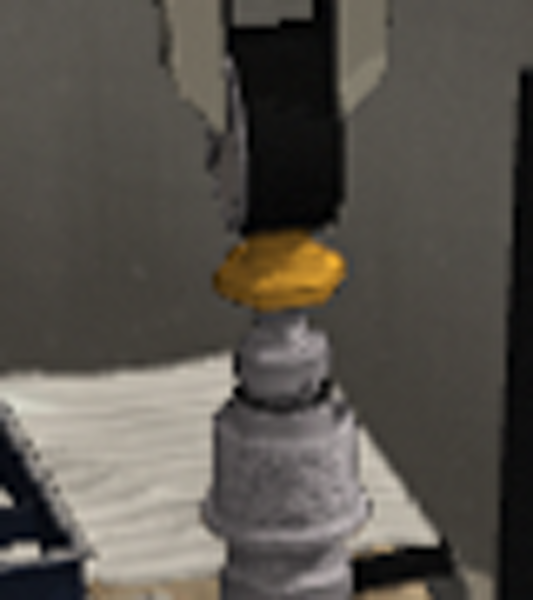

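There is no slip: the boss moved with the TCP. The shoulder's front edge is at crop y≈394 and should reach about 414 when home, so about 7 mm remain and home is near TCP z 0.193–0.194.

step_arm([
  {"translation": [0,0,0.6],"roll": 0},
  {"translation": [0,0,0.6],"roll": 0},
  {"translation": [0,0,0.6],"roll": 0},
  {"translation": [0,0,0],"roll": 0},
])

```text
time: 23.02
tool_pos: [0.5882, 0.217, 0.1983]
tool_rot: [3.135, -0.0, 1.571]
contact_force: [-0.6, 1.1, 9.7]
opening: 0.0299
grip_force: 59.9
```

step_arm([
  {"translation": [0,0,0.5],"roll": 0},
  {"translation": [0,0,0.5],"roll": 0},
  {"translation": [0,0,0],"roll": 0},
  {"translation": [0,0,0],"roll": 0},
])

```text
time: 23.35
tool_pos: [0.5882, 0.2171, 0.1976]
tool_rot: [3.134, -0.0, 1.571]
contact_force: [0.0, 0.4, 10.6]
opening: 0.0294
grip_force: 59.9
```

step_arm([
  {"translation": [0,0,0.5],"roll": 0},
  {"translation": [0,0,0.5],"roll": 0},
  {"translation": [0,0,0],"roll": 0},
  {"translation": [0,0,0],"roll": 0},
])

```text
time: 23.68
tool_pos: [0.5883, 0.2171, 0.1972]
tool_rot: [3.134, -0.0, 1.571]
contact_force: [-0.3, -0.2, 13.6]
opening: 0.0295
grip_force: 59.9
```

```bash
cat >sl.py <<'E'
import cv2
from h import *
im=read_camera("side")[:,:,::-1]
n=cv2.resize(im[130:220,280:360],(533,600),interpolation=cv2.INTER_CUBIC)
for nm in("m6","m7"):
    a=cv2.imread(f"pics/{nm}.png"); print(nm,"sleeve diff",np.abs(a[430:560,190:380].astype(int)-n[430:560,190:380]).mean().round(2))
t=cv2.imread("pics/m7.png")[240:345,200:360]   # boss+hex template
r=cv2.matchTemplate(n,t,cv2.TM_CCOEFF_NORMED);print("boss moved px",cv2.minMaxLoc(r)[3][1]-240,"/3.03 mm",cv2.minMaxLoc(r)[1])
s=observe();print(s["tool_pos"],s["contact_force"])
E
python3 sl.py
```

```text
m6 sleeve diff 17.74
m7 sleeve diff 17.51
boss moved px 9 /3.03 mm 0.9509692192077637
[0.58824353 0.21710845 0.1971588 ] [-1.03827823  0.8069087  12.76285911]
```

```bash
python3 - <<'E'
import cv2
from h import *
a,b=[cv2.imread(f"pics/{n}.png")[430:560,190:380].astype(int) for n in("m6","m7")];print(np.abs(a-b).mean())
im=read_camera("side")[:,:,::-1]
n=cv2.resize(im[130:220,280:360],(533,600),interpolation=cv2.INTER_CUBIC);cv2.imwrite("pics/m8.png",n)
E
```

```text
2.952334682860999
```

View pics/m8.png

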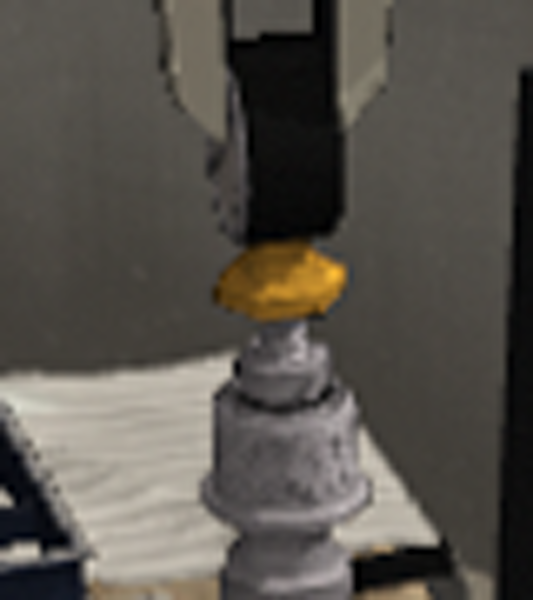

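The sleeve's rim has jumped up, from crop y≈512 to ≈490, and the lower body is exposed, so the plug is locked. I'll ease off and let go.

step_arm([
  {"translation": [0,0,-1],"roll": 0},
  {"translation": [0,0,-1],"roll": 0},
  {"translation": [0,0,-1],"roll": 0},
  {"translation": [0,0,0],"roll": 0},
])

```text
time: 24.12
tool_pos: [0.588, 0.217, 0.1985]
tool_rot: [3.136, -0.0, 1.571]
contact_force: [1.7, 1.5, 7.1]
opening: 0.0292
grip_force: 59.9
```

step_arm([
  {"translation": [0,0,-0.7],"roll": 0},
  {"translation": [0,0,-0.7],"roll": 0},
  {"translation": [0,0,0],"roll": 0},
  {"translation": [0,0,0],"roll": 0},
])

```text
time: 24.45
tool_pos: [0.5876, 0.2171, 0.1988]
tool_rot: [3.138, -0.0, 1.571]
contact_force: [5.4, -0.3, 5.0]
opening: 0.0293
grip_force: 60.0
```

step_arm([
  {"translation": [0,0,0],"roll": 0},
  {"translation": [0,0,0],"roll": 0},
  {"translation": [0,0,0],"roll": 0},
  {"translation": [0,0,0],"roll": 0},
  {"translation": [0,0,0],"roll": 0},
  {"translation": [0,0,0],"roll": 0},
  {"translation": [0,0,0],"roll": 0},
  {"translation": [0,0,0],"roll": 0},
], fingers=1)

```text
time: 25.12
tool_pos: [0.5859, 0.2173, 0.1979]
tool_rot: [-3.141, 0.0, 1.571]
contact_force: [0.3, -0.7, -0.2]
opening: 0.0785
grip_force: 0.0
```

```bash
python3 sl.py; python3 - <<'E'
import cv2
from h import *
b=cv2.imread("pics/m8.png");im=read_camera("side")[:,:,::-1]
n=cv2.resize(im[130:220,280:360],(533,600),interpolation=cv2.INTER_CUBIC)
print("vs m8 sleeve",np.abs(b[430:560,190:380].astype(int)-n[430:560,190:380]).mean())
r=cv2.matchTemplate(n,b[250:345,200:360],cv2.TM_CCOEFF_NORMED);_,v,_,l=cv2.minMaxLoc(r);print(v,l[0]-200,l[1]-250)
E
```

```text
m6 sleeve diff 17.78
m7 sleeve diff 17.55
boss moved px 5 /3.03 mm 0.9651402235031128
[0.58595844 0.21729085 0.19800168] [-0.09130347  0.49316051 -0.24620048]
vs m8 sleeve 0.5786774628879892
0.9685826897621155 2 -5
```

step_arm([
  {"translation": [0,2,0],"roll": 0},
  {"translation": [0,0,0],"roll": 0},
  {"translation": [0,0,0],"roll": 0},
  {"translation": [0,0,-5],"roll": 0},
  {"translation": [0,0,-10],"roll": 0},
  {"translation": [0,0,-20],"roll": 0},
  {"translation": [0,0,-20],"roll": 0},
  {"translation": [0,0,-20],"roll": 0},
  {"translation": [0,0,-20],"roll": 0},
  {"translation": [0,0,-10],"roll": 0},
  {"translation": [0,0,0],"roll": 0},
  {"translation": [0,0,0],"roll": 0},
  {"translation": [0,0,0],"roll": 0},
  {"translation": [0,0,0],"roll": 0},
])

```text
time: 26.38
tool_pos: [0.5876, 0.2172, 0.3019]
tool_rot: [-3.139, 0.001, 1.571]
contact_force: [-0.7, -0.0, 1.3]
opening: 0.0915
grip_force: 0.0
```

```bash
python3 - <<'E'
import cv2
from h import *
b=cv2.imread("pics/m8.png");im=read_camera("side")[:,:,::-1]
n=cv2.resize(im[130:220,280:360],(533,600),interpolation=cv2.INTER_CUBIC)
print("vs m8 sleeve",np.abs(b[430:560,190:380].astype(int)-n[430:560,190:380]).mean())
r=cv2.matchTemplate(n,b[250:345,200:360],cv2.TM_CCOEFF_NORMED);_,v,_,l=cv2.minMaxLoc(r);print(v,l[0]-200,l[1]-250)
s=observe();print(s["tool_pos"],s["contact_force"])
if abs(l[1]-250)<9 and v>.9: print(hand_in())
E
```

```text
vs m8 sleeve 1.9017004048582995
0.9685062766075134 2 -5
[0.58763751 0.21719386 0.30194681] [-0.09656568 -0.2576212  -0.05886639]
the job is handed in; nothing more can be done
None
```

The gauge's plug is locked home in the coupler with the sleeve sprung forward, the gripper has let go and is clear, and the job was handed in at about 26 s; the judge's result was not shown.

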